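Index the decorating wheel to its next hole

ROBOT

A 6-joint arm with a two-finger parallel gripper is mounted at the origin on a cart in front of the work surface, level with it; the furniture and walls round the work are solid. World frame = base frame: x ahead of the robot, y to its left, z up, the work surface at z = 0. Lengths are in mm, angles in rad, forces in N, time in s.
With the tool pointing down it reaches from about 300 to 775 mm from the base axis. Payload 14.6 kg.
Tool frame: the origin (TCP) lies at the centre of the arm's flange, where the gripper is bolted on; the fingertips stand 199 mm ahead of it and the grasp point (between the pads) lies 180 mm ahead of it; z points along the fingers, y is the line along which they close (so a half turn about z gives the same grasp; the last joint's range is limited). The gripper opens to 94 mm and grips with 3 to 60 N. Pads are 16 mm wide; open, the fingers measure 119 mm over their backs; the gripper's body (75 mm by 177 mm) begins 78 mm behind the grasp point.
Start: joints at [1.04, 0.3, 1.521, -0, 1.321, -0.067], TCP at [246.039, 491.89, 404.646] pointing down, gripper open.
Joint ranges: [-3.03, 3.03], [-0.79, 2.21], [0.23, 2.52], [-1.04, 4.18], [0, 3.07], [-2.55, 2.55]. Speed limits (rad/s): [2.22, 2.22, 2.57, 3.14, 3.14, 3.14].

INTERFACE

Orientations are given as [roll, pitch, yaw] about the fixed x, y, z axes, in that order (R = Rz(yaw) Ry(pitch) Rx(roll)).
In Python, from cell import manip, optics, workorder gives the robot as it stands.
- The arm moves only by the tool step_arm, never from a script. Its argument "increments" is a list that holds one entry, the list of rows, each a list of 7 numbers: the turn, a rotation vector about the tool's x, y, z as a fraction of full scale, then the shift along the tool's x, y, z as a fraction of full scale, then the closure, from -1 (fully open) to 1 (shut). In form: [[[wx, wy, wz, tx, ty, tz, fingers], ...]]. A call has 1 to 5 rows; each row shifts and turns the commanded pose from where the row before left it, along the tool's axes as they then stand; what a row does not reach is not made up. Full scale, the value 1, is 40 mm for a shift and 45 degrees for a turn. A row lasts 1/10 s, in which the tool goes at most 50 mm and 8.59 degrees, less where a joint would pass 70% of its speed; a pose out of reach is approached as far as the arm can. A call with a number of a shift or a turn outside -1 to 1 is refused whole. A call with a gripper value outside its range is refused whole. The fingers move at their own pace and stop on an object; "newtons" is the grip in N (left out, the last holds). Time passes only in rows, so rows that do not move let the fingers close. It gives the time, the measured TCP pose, the force, the opening and the grip force at its end, in the units of the state.
- manip.read_state(): the state, without advancing time (a new reading comes with each control period).
- optics.camera(name): name is "side" or "top" or "wrist"; returns a dict with "frame" (384x512x3 uint8, red, green, blue), "range_z" (384x512 float32, mm along the optical axis (not along the pixel's ray), 0 where there is no reading), "mtx" (3x3 intrinsics, pixels), "cam_to_world" (4x4, takes a point from camera to world coordinates). Camera axes: x right, y down, z forward; pixel columns grow to the right and rows downward; lengths in mm; the calibration is good to about 2 mm. A picture is of the moment at which its call begins.
- workorder.sign_off(): hands the job in; it is judged then, once.
The state is a dict: "clock": time; "joints": joint angles; "qd": joint speeds; "effort": joint torques, N m; "eef_pos": TCP position; "eef_rot": TCP orientation; "wrist_force": force on the tool from outside, world axes, zero at the start; "moment": the same for the moment, N m; "finger_gap": finger opening in mm; "finger_force": force on a finger pad.
Only numpy, scipy, OpenCV 4.12 (cv2) and the standard library are available. Lean on these libraries where they do the work, as an engineer would, in place of code of your own. Each camera call takes 0.05 s, during which the arm holds its last target. There are 200 camera calls.

TASK

Turn the small cup on the decorating wheel to its next position: pull the red knob of the sprung index pin straight up, turn the wheel anticlockwise (seen from above) and let the pin spring fully home in the very next hole, then let go of everything. That hole is hidden under the wheel, somewhere between 40 and 63 degrees on, so feel for it with the pin riding lightly on the ring, and never strain the pin sideways in a hole. The cup must stay standing in the middle of the wheel.

Things in the scene. Friction and masses are not known exactly. Their poses are not given: they have to be found in the camera images.
- index_ring: Fixed ring in the wheel's grey foot, hidden under the disc. Origin on the wheel's upright axis at table height. Flat top 40 mm above the table, with 10 mm holes on a 100 mm radius: one where the pin starts (along -x of this body), the next 0.70 to 1.10 rad further anticlockwise, different every time, not visible. A riding pin presses on it with 7 to 9 N; over 25 N strains it.
- knob_mid (a point): Middle of the red knob of the index pin: upright ribbed cylinder 27 mm across, 28 mm high; this point is 14 mm below its top and, pin home, 31 mm above the disc. 100 mm from the axis, over a dark boss 19 mm across (25 mm at its foot), 14 mm high; goes round with the wheel, not free to spin. Pulled straight up it lifts the 8 mm round-nosed pin; pushed or carried sideways it turns the wheel.
- index_plunger (a joint): Lift of the pin in m: 0 = fully home in a hole, about 0.009 = nose riding on the ring between holes, 0.018 = end of travel. A spring pulls it down with 5 N at 0 and 8 N at 0.015, plus 0.8 N weight; damped (25 N s/m). Let go, and moved slowly over a hole, the pin drops in by itself and stops the wheel.
- wheel (a joint): Angle of the wheel in rad, growing anticlockwise seen from above; 0 at the start hole (about 0.01 rad of play either way), end stops at -0.5 and 1.6. Turns about the upright axis through index_ring with slight friction (0.08 N m) and stays where it is left.
- cup_mid (a point): Middle (half-way up) of the small speckled pale grey pinch cup that stands loose at the middle of the wheel: 62 mm across, 60 mm high. z axis up along the cup.
- wheel_top (a point): Centre of the upper face of the aluminium wheel disc (252 mm across), on the axis, 56 mm above the table; turns with the wheel.

How it is judged (in metres and radians):
On the way, in this order (a step that is already met when the one before it is completed fails the run):
1. the pin is pulled up clear of its hole (value of joint index_plunger above 0.0095 m), for 0.1 s.
2. the wheel is turned anticlockwise with the pin out of any hole (value of joint wheel above 0.4 rad and value of joint index_plunger above 0.006 m), for 0.1 s.
At the end, for the whole second after the job is handed in: The pin is fully home (lift under 2 mm) in the next hole anticlockwise (wheel angle between 0.66 and 1.14 rad), the wheel at rest, and the cup stands upright (within 0.1 rad) on the wheel within 20 mm of its centre (value of joint index_plunger below 0.002 m and value of joint wheel between 0.66 and 1.14 rad and not (velocity of joint wheel above 0.05 rad/s) and not (velocity of joint wheel below -0.05 rad/s) and horizontal distance between cup_mid and wheel_top below 0.02 m and height (world z) of cup_mid between 0.076 and 0.096 m and angle between cup_mid's own z axis and vertical below 0.1 rad); the robot touches nothing.
It fails at once if the pin is strained against the index ring (over 25 N) (contact force between index_ring and anything else above 25 N).
It fails at once if the cup is tipped or pushed off the middle of the wheel (angle between cup_mid's own z axis and vertical above 0.3 rad or horizontal distance between cup_mid and wheel_top above 0.03 m).
It also fails if it takes over 48 s, if anything falls off the work surface, if the arm or the gripper's body presses on something with over 40 N, if the wrist force passes 120 N, or if a joint passes its speed limit or range.

## Working session

There is one attempt and no reset: what is moved stays moved. The work goes in short steps, Python scripts to look and compute and a tool call to move; the robot and the scene stay as the last step left them, time stands still between calls to the robot, and variables do not carry over. Pictures are saved under pics/ and viewed, at most 10 in all, crops included, and the job is handed in when it is done.

Besides the shell and the picture viewer there is one more tool, called as name([rows], argument=value, ...), one row to a line, values as JSON. step_arm: Moves the arm, as the interface text tells. Its arguments: {"type":"object","properties":{"increments":{"type":"array","items":{"type":"array","items":{"type":"array","items":{"type":"number"}}}},"newtons":{"type":"number"}},"required":["increments"]}

```bash
mkdir -p pics
python3 - <<'E'
from cell import manip, optics
import cv2,numpy as np
s=manip.read_state();print(s)
ims=[]
for n in("top","side"):
    c=optics.camera(n);np.savez("pics/"+n,**c)
    ims.append(c["frame"]);print(n,c["cam_to_world"].round(2).tolist(),c["mtx"].tolist())
cv2.imwrite("pics/a.png",cv2.resize(np.hstack(ims),(800,300))[:,:,::-1])
E
```

```text
{'clock': 0.0, 'joints': array([ 1.04037983e+00,  3.00457650e-01,  1.52158690e+00, -2.23992753e-05,
        1.32070141e+00, -6.65954213e-02]), 'qd': array([-2.49325713e-03,  9.37717762e-05,  1.24848999e-03,  4.02554766e-04,
        2.89321711e-03, -2.32557336e-03]), 'effort': array([-2.29841258e-03, -5.31817245e+01, -3.52729583e+01,  7.07413908e-02,
        2.44004151e-02, -5.02975786e-05]), 'eef_pos': array([246.03598127, 491.85971025, 404.0911142 ]), 'eef_rot': array([-3.14044045e+00, -5.51007491e-05,  2.67777711e+00]), 'wrist_force': array([0.91591323, 0.43641338, 0.21611594]), 'moment': array([-0.01538879, -0.00434993, -0.00944478]), 'finger_force': 0.0, 'finger_gap': 93.87070641229037}
top [[0.01, -0.99, 0.17, 372.8], [-1.0, -0.01, 0.02, 34.19], [-0.01, -0.17, -0.99, 926.13], [0.0, 0.0, 0.0, 1.0]] [[355.94553305112333, 0.0, 258.2827951054947], [0.0, 355.94553305112333, 181.6598306104111], [0.0, 0.0, 1.0]]
side [[1.0, -0.02, 0.04, 514.72], [-0.04, -0.55, 0.84, -669.74], [0.01, -0.84, -0.55, 542.49], [0.0, 0.0, 0.0, 1.0]] [[420.3385173421401, 0.0, 254.7773068669195], [0.0, 420.3385173421401, 190.3081504525124], [0.0, 0.0, 1.0]]
```

View pics/a.png

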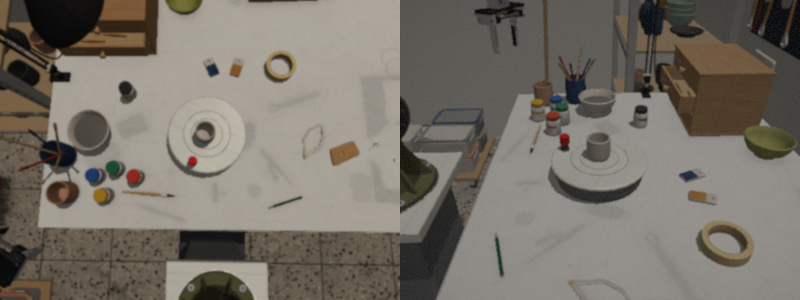

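The top view shows the wheel near full-res pixel (263,173), the cup at its centre and the red knob at (246,206), on the robot's side. I'll measure these next.

```bash
cat > h.py <<'E'
import numpy as np,cv2
def ray(c,u,v,z):
    d=c["cam_to_world"][:3,:3]@np.linalg.solve(c["mtx"],[u,v,1.]);o=c["cam_to_world"][:3,3]
    return o+d*(z-o[2])/d[2]
def cloud(c):
    v,u=np.mgrid[:384,:512];z=c["range_z"].astype(float)
    p=np.stack([(u-c["mtx"][0,2])/c["mtx"][0,0]*z,(v-c["mtx"][1,2])/c["mtx"][1,1]*z,z],-1)
    return p@c["cam_to_world"][:3,:3].T+c["cam_to_world"][:3,3]
def red(c):
    h=cv2.cvtColor(c["frame"],cv2.COLOR_RGB2HSV);return ((h[...,0]<8)|(h[...,0]>172))&(h[...,1]>150)&(h[...,2]>60)
E
python3 - <<'E'
from h import *
for n in("top","side"):
    c=dict(np.load(f"pics/{n}.npz"));P=cloud(c);ok=c["range_z"]>0
    near=ok&(np.hypot(P[...,0]-520,P[...,1]-30)<170)
    m=near&(abs(P[...,2]-56)<5)
    (cx,cy),r=cv2.minEnclosingCircle(P[m][:,:2].astype(np.float32));print(n,"disc",cx,cy,r,np.median(P[m][:,2]))
    cu=near&(P[...,2]>105)&(P[...,2]<125)&~red(c);print("cup rim",P[cu].min(0),P[cu].max(0),cu.sum())
    k=near&red(c);v,u=np.nonzero(k);print("knob",k.sum(),u.mean(),v.mean(),P[k].min(0),P[k].max(0),np.median(P[k],0),ray(c,u.mean(),v.mean(),98 if n=="top" else 90))
    if n=="top":
        big=cv2.findContours(m.astype(np.uint8),0,1)[0];e=cv2.fitEllipse(max(big,key=len));print(e,ray(c,*e[0],56))
E
```

```text
top disc 549.9799194335938 32.06652069091797 125.72318267822266 56.522127433795276
cup rim [517.39662222   7.68353746 105.08221201] [578.19926243  66.35894018 120.16474467] 215
knob 80 245.95 205.6125 [446.59199484  65.33585625  81.51354415] [468.28997803  84.19041693 104.15877269] [456.64084489  74.80141611 100.99430375] [457.73423665  75.03565747  98.        ]
((264.65362548828125, 172.0504608154297), (97.48699188232422, 99.337646484375), 89.89828491210938) [546.30795924  31.82339049  56.        ]
side disc 549.0849609375 32.012229919433594 125.71802520751953 55.15917448383061
cup rim [518.06368277   6.62351998 105.08157377] [575.90522641  65.92068258 116.10077917] 319
knob 139 210.23021582733813 178.46762589928056 [448.7972992   59.36507163  73.98236688] [469.50549377  82.16613299 101.71859028] [459.30105261  65.83169198  93.07682235] [459.32154004  69.75499487  90.        ]
```

step_arm([
  [[0,0,0,-0.63,-0.46,0.13,-0.17],[0,0,0,-0.63,-0.46,0.13,-0.17],[0,0,0,-0.63,-0.46,0.13,-0.17],[0,0,0,-0.63,-0.46,0.13,-0.17],[0,0,0,-0.63,-0.46,0.13,-0.17]],
], newtons=20)

```text
clock: 0.6
eef_pos: [317.9, 352.0, 378.2]
eef_rot: [-3.141, -0.0, 2.678]
wrist_force: [0.9, -0.2, 0.8]
finger_gap: 57.9
finger_force: 0.0
```

step_arm([
  [[0,0,0,-0.63,-0.46,0.13,-0.17],[0,0,0,-0.63,-0.46,0.13,-0.17],[0,0,0,-0.63,-0.46,0.13,-0.17],[0,0,0,-0.63,-0.46,0.13,-0.17],[0,0,0,-0.63,-0.46,0.13,-0.17]],
])

```text
clock: 1.1
eef_pos: [389.4, 213.4, 352.3]
eef_rot: [-3.141, -0.0, 2.678]
wrist_force: [0.7, -0.0, 0.3]
finger_gap: 55.1
finger_force: 0.0
```

step_arm([
  [[0,0,0,-0.63,-0.46,0.1,-0.17],[0,0,0,-0.63,-0.46,0.1,-0.17],[0,0,0,-0.63,-0.46,0.1,-0.17],[0,0,0,-0.4,-0.3,0.1,-0.17],[0,0,0,0,0,0,-0.17]],
])

```text
clock: 1.6
eef_pos: [441.5, 111.9, 336.0]
eef_rot: [-3.141, -0.001, 2.675]
wrist_force: [-0.2, -0.0, 0.6]
finger_gap: 54.9
finger_force: 0.0
```

Run:
```python
from h import *
from cell import optics,manip
c=optics.camera("wrist");np.savez("pics/w1",**c);cv2.imwrite("pics/w1.png",c["frame"][:,:,::-1])
P=cloud(c);k=red(c)&(c["range_z"]>0)&(np.hypot(P[...,0]-459,P[...,1]-72)<40)
top=k&(P[...,2]>98);v,u=np.nonzero(top)
print(k.sum(),top.sum(),P[k].min(0),P[k].max(0),P[top].mean(0),(P[top].min(0)+P[top].max(0))/2)
m=(abs(P[...,2]-56)<3)&(c["range_z"]>0);print(m.sum())
print(manip.read_state()["eef_pos"],c["cam_to_world"].round(2).tolist())
```

```text
1233 891 [434.87955195  64.2552395   77.14555436] [471.05104883  91.17923336 151.83690023] [458.15808029  78.76898233 101.60029597] [452.96530039  77.94936465 124.91956445]
15072
[441.09910026 112.94480035 336.25062533] [[0.45, 0.86, 0.23, 376.29], [0.89, -0.43, -0.12, 146.35], [-0.0, 0.25, -0.97, 316.68], [0.0, 0.0, 0.0, 1.0]]
```

View pics/w1.png

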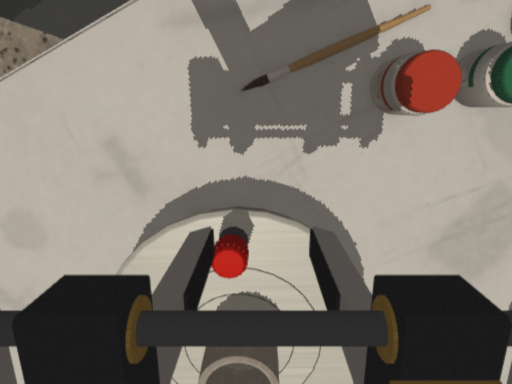

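The picture shows the knob top at about (230,262) between the open fingers, with the cup at (238,370). I'll centre over the knob and lower.

step_arm([
  [[0,0,0,-0.39,-0.31,0,-0.17],[0,0,0,-0.39,-0.31,0,-0.17],[0,0,0,0,0,0.55,-0.17],[0,0,0,0,0,0.55,-0.17],[0,0,0,0,0,0.52,-0.17]],
], newtons=3)

```text
clock: 2.15
eef_pos: [457.4, 78.3, 271.2]
eef_rot: [3.141, 0.0, 2.678]
wrist_force: [0.7, -0.4, 0.5]
finger_gap: 55.2
finger_force: 0.0
```

step_arm([
  [[0,0,0,0,0,0,-0.17],[0,0,0,0,0,0,-0.17]],
])

```text
clock: 2.35
eef_pos: [457.7, 78.1, 272.4]
eef_rot: [-3.142, -0.0, 2.679]
wrist_force: [-0.1, 0.2, -0.2]
finger_gap: 55.2
finger_force: 0.0
```

Run:
```python
from h import *
from cell import optics
a=optics.camera("wrist");b=optics.camera("side")
cv2.imwrite("pics/w2.png",np.hstack([cv2.resize(a["frame"],(400,300)),cv2.resize(b["frame"][110:260,110:310],(400,300))])[:,:,::-1])
```

```text
(no output)
```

View pics/w2.png

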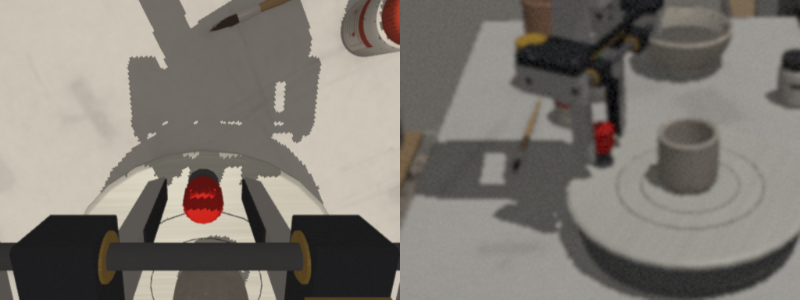

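The knob at (203,198) in the wrist view sits midway between the pads, so I'll close lightly.

step_arm([
  [[0,0,0,0,0,0,0.2],[0,0,0,0,0,0,0.4],[0,0,0,0,0,0,0.5],[0,0,0,0,0,0,0.5],[0,0,0,0,0,0,0.5]],
], newtons=3)

```text
clock: 2.95
eef_pos: [457.8, 77.4, 272.0]
eef_rot: [3.142, 0.0, 2.678]
wrist_force: [-0.9, 0.2, 1.8]
finger_gap: 26.2
finger_force: 3.0
```

step_arm([
  [[0,0,0,0,0,0,1],[0,0,0,0,0,0,1],[0,0,0,0,0,-0.05,1]],
], newtons=25)

```text
clock: 3.25
eef_pos: [457.7, 77.3, 273.5]
eef_rot: [-3.141, -0.0, 2.678]
wrist_force: [3.7, -1.1, -6.6]
finger_gap: 25.5
finger_force: 25.0
```

step_arm([
  [[0,0,0,0,0,-0.08,1],[0,0,0,0,0,-0.08,1],[0,0,0,0,0,-0.08,1],[0,0,0,0,0,-0.05,1],[0,0,0,0,0,0,1]],
])

```text
clock: 3.75
eef_pos: [457.7, 77.3, 285.6]
eef_rot: [-3.141, -0.0, 2.678]
wrist_force: [2.1, -2.9, -8.0]
finger_gap: 25.3
finger_force: 25.0
```

step_arm([
  [[0,0,0,0,0,0,1],[0,0,0,0,0,0,1]],
])

```text
clock: 3.95
eef_pos: [457.8, 77.3, 285.4]
eef_rot: [-3.141, -0.0, 2.678]
wrist_force: [2.8, -2.1, -8.3]
finger_gap: 25.3
finger_force: 25.0
```

step_arm([
  [[0,0,-0.045,-0.002,-0.088,0,1],[0,0,-0.09,-0.006,-0.175,0,1],[0,0,-0.09,-0.006,-0.175,0,1],[0,0,-0.09,-0.006,-0.175,0,1]],
])

```text
clock: 4.35
eef_pos: [449.7, 54.1, 285.5]
eef_rot: [3.141, 0.001, 2.928]
wrist_force: [6.3, -1.6, -8.8]
finger_gap: 25.0
finger_force: 25.0
```

step_arm([
  [[0,0,-0.09,-0.006,-0.175,0,1],[0,0,-0.09,-0.006,-0.175,0,1],[0,0,-0.09,-0.006,-0.175,0,1],[0,0,-0.065,-0.004,-0.126,0,1],[0,0,0,0,0,0,1]],
])

```text
clock: 4.85
eef_pos: [447.7, 27.9, 285.7]
eef_rot: [-3.142, 0.002, -3.094]
wrist_force: [4.9, -2.0, -8.3]
finger_gap: 25.5
finger_force: 25.0
```

Run:
```python
from h import *
from cell import manip
s=manip.read_state();p=s["eef_pos"];print(p,s["eef_rot"],s["wrist_force"],s["moment"])
for a in([549.3,32],[547.3,32.5]):print(np.arctan2(p[1]-a[1],p[0]-a[0])%(2*np.pi)-np.arctan2(77.3-a[1],457.8-a[0]),np.hypot(*(p[:2]-a)))
```

```text
[447.73420929  27.9455706  285.69292443] [-3.14152596e+00  1.73608338e-03 -3.09383064e+00] [ 4.93456002 -1.95088592 -8.28236791] [-0.30275865 -1.13112129 -0.13208555]
0.49960350617797733 101.64668337254714
0.509805486111194 99.66990271488129
```

step_arm([
  [[0,0,0,0,0,0.05,1],[0,0,0,0,0,0.05,1],[0,0,0,0,0,0,1]],
])

```text
clock: 5.15
eef_pos: [447.7, 28.4, 281.6]
eef_rot: [-3.142, 0.002, -3.095]
wrist_force: [5.7, -2.1, -8.4]
finger_gap: 25.2
finger_force: 25.0
```

step_arm([
  [[0,0,0,0,0,0,0.35],[0,0,0,0,0,0,0.35],[0,0,0,0,0,0,0.35],[0,0,0,0,0,0,0.35]],
], newtons=6)

```text
clock: 5.55
eef_pos: [447.4, 28.5, 281.7]
eef_rot: [3.142, 0.0, -3.095]
wrist_force: [0.1, -0.2, -0.5]
finger_gap: 30.6
finger_force: 0.0
```

step_arm([
  [[0,0,-0.025,0,-0.05,0,0.35],[0,0,-0.025,0,-0.05,0,0.35],[0,0,-0.025,-0.001,-0.05,0,0.35],[0,0,-0.025,-0.001,-0.05,0,0.35]],
])

```text
clock: 5.95
eef_pos: [448.1, 20.3, 281.5]
eef_rot: [3.142, 0.0, -3.015]
wrist_force: [0.2, 3.8, 2.4]
finger_gap: 30.4
finger_force: 2.0
```

step_arm([
  [[0,0,-0.025,0,-0.05,0,0.35],[0,0,-0.025,0,-0.05,0,0.35]],
])

```text
clock: 6.15
eef_pos: [448.7, 16.3, 281.5]
eef_rot: [3.142, 0.0, -2.975]
wrist_force: [0.1, -0.3, 0.0]
finger_gap: 30.6
finger_force: 0.4
```

step_arm([
  [[0,0,-0.019,0,-0.037,0,0.35],[0,0,-0.019,-0.001,-0.037,0,0.35]],
])

```text
clock: 6.35
eef_pos: [449.2, 13.4, 281.4]
eef_rot: [-3.142, -0.0, -2.946]
wrist_force: [0.5, 1.3, 0.9]
finger_gap: 30.3
finger_force: 0.7
```

step_arm([
  [[0,0,-0.019,0,-0.037,0,0.35],[0,0,-0.019,-0.001,-0.037,0,0.35]],
])

```text
clock: 6.55
eef_pos: [449.8, 10.6, 281.4]
eef_rot: [3.142, -0.0, -2.916]
wrist_force: [0.8, 2.7, -0.3]
finger_gap: 30.6
finger_force: 0.8
```

step_arm([
  [[0,0,-0.019,0,-0.037,0,0.35],[0,0,-0.019,-0.001,-0.037,0,0.35]],
])

```text
clock: 6.75
eef_pos: [450.5, 7.7, 281.4]
eef_rot: [3.142, -0.0, -2.886]
wrist_force: [1.5, 2.0, -0.5]
finger_gap: 30.6
finger_force: 1.0
```

step_arm([
  [[0,0,-0.019,0,-0.037,0,0.35],[0,0,-0.019,-0.001,-0.037,0,0.35]],
])

```text
clock: 6.95
eef_pos: [451.3, 4.9, 281.4]
eef_rot: [3.141, -0.0, -2.856]
wrist_force: [-0.1, 1.1, -1.4]
finger_gap: 30.7
finger_force: 0.6
```

step_arm([
  [[0,0,-0.019,0,-0.037,0,0.35],[0,0,-0.019,-0.001,-0.037,0,0.35]],
])

```text
clock: 7.15
eef_pos: [452.2, 2.1, 281.4]
eef_rot: [3.141, -0.0, -2.827]
wrist_force: [-0.1, 1.0, -1.1]
finger_gap: 30.6
finger_force: 0.3
```

```bash
cat > k.py <<'E'
from h import *
from cell import optics
for n in("side","wrist"):
    c=optics.camera(n);P=cloud(c);k=red(c)&(c["range_z"]>0)&(np.hypot(P[...,0]-549,P[...,1]-32)<125)&(P[...,2]<130)&(P[...,2]>60)
    q=P[k];print(n,len(q),np.percentile(q,[3,97],axis=0).round(1).tolist())
    t=q[q[:,2]>np.percentile(q[:,2],95)-4];m=t.mean(0);print(m.round(1),np.arctan2(m[1]-32,m[0]-549)%6.283-2.69)
E
python3 k.py
```

```text
side 17 [[443.2, -8.2, 90.1], [446.0, 3.6, 108.7]]
[444.4  -1.2 107.1] 0.7583518917509653
wrist 2391 [[441.5, -6.9, 89.5], [463.2, 15.6, 110.5]]
[452.9   4.7 109.2] 0.7287285231152745
```

step_arm([
  [[0,0,-0.019,0,-0.037,0,0.35],[0,0,-0.019,-0.001,-0.037,0,0.35]],
])

```text
clock: 7.45
eef_pos: [453.2, -0.7, 281.5]
eef_rot: [3.141, -0.0, -2.797]
wrist_force: [-1.0, 1.7, 2.1]
finger_gap: 30.8
finger_force: 1.1
```

step_arm([
  [[0,0,-0.019,0,-0.037,0,0.35],[0,0,-0.019,-0.001,-0.037,0,0.35]],
])

```text
clock: 7.65
eef_pos: [454.3, -3.6, 281.4]
eef_rot: [3.142, -0.0, -2.767]
wrist_force: [-0.3, 2.0, 1.4]
finger_gap: 30.6
finger_force: 1.0
```

step_arm([
  [[0,0,-0.019,0,-0.037,0,0.35],[0,0,-0.019,-0.001,-0.037,0,0.35]],
])

```text
clock: 7.85
eef_pos: [455.4, -6.3, 281.4]
eef_rot: [3.142, -0.0, -2.737]
wrist_force: [-0.8, 2.4, 0.7]
finger_gap: 30.4
finger_force: 1.3
```

step_arm([
  [[0,0,-0.019,0,-0.037,0,0.35],[0,0,-0.019,-0.001,-0.037,0,0.35]],
])

```text
clock: 8.05
eef_pos: [456.6, -9.0, 281.5]
eef_rot: [3.142, -0.0, -2.707]
wrist_force: [-2.1, 1.1, 0.3]
finger_gap: 30.5
finger_force: 0.9
```

step_arm([
  [[0,0,-0.019,0,-0.037,0,0.35],[0,0,-0.019,-0.001,-0.037,0,0.35]],
])

```text
clock: 8.25
eef_pos: [458.0, -11.6, 281.4]
eef_rot: [3.142, -0.0, -2.677]
wrist_force: [-1.3, 2.3, 0.9]
finger_gap: 30.5
finger_force: 1.2
```

step_arm([
  [[0,0,-0.019,0,-0.037,0,0.35],[0,0,-0.019,-0.001,-0.037,0,0.35]],
])

```text
clock: 8.45
eef_pos: [459.3, -14.2, 281.4]
eef_rot: [3.142, -0.0, -2.647]
wrist_force: [-2.1, 0.8, 0.1]
finger_gap: 30.4
finger_force: 1.1
```

step_arm([
  [[0,0,-0.019,0,-0.037,0,0.35],[0,0,-0.019,-0.001,-0.037,0,0.35]],
])

```text
clock: 8.65
eef_pos: [460.8, -16.8, 281.4]
eef_rot: [3.142, -0.0, -2.618]
wrist_force: [-1.0, 0.6, 0.6]
finger_gap: 30.5
finger_force: 0.3
```

step_arm([
  [[0,0,-0.019,0,-0.037,0,0.35],[0,0,-0.019,-0.001,-0.037,0,0.35]],
])

```text
clock: 8.85
eef_pos: [462.4, -19.4, 281.5]
eef_rot: [-3.141, 0.0, -2.588]
wrist_force: [-0.1, -0.9, 0.2]
finger_gap: 30.4
finger_force: 0.0
```

```bash
python3 k.py
```

```text
side 61 [[452.4, -31.8, 75.9], [460.3, -17.2, 100.9]]
[457.2 -23.8  99.7] 0.9971355900291106
wrist 2180 [[452.2, -30.7, 81.0], [474.0, -8.7, 102.3]]
[463.8 -18.9 101.1] 0.9899305658196904
```

The knob top has dropped from 110 to 101 mm, so the pin is home at about 0.99 rad and the pads carry no load. I'll open and rise.

step_arm([
  [[0,0,0,0,0,0,0],[0,0,0,0,0,0,-0.2],[0,0,0,0,0,0,-0.2],[0,0,0,0,0,0,-0.2],[0,0,0,0,0,-0.3,-0.2]],
])

```text
clock: 9.45
eef_pos: [462.0, -19.2, 292.8]
eef_rot: [3.14, -0.002, -2.589]
wrist_force: [-0.2, 0.2, 0.1]
finger_gap: 56.2
finger_force: 0.0
```

step_arm([
  [[0,0,0,0,0,-0.5,-0.2],[0,0,0,0,0,-0.7,-0.2],[0,0,0,0,0,-0.7,-0.2],[0,0,0,0.4,0,-0.7,-0.2],[0,0,0,0,0,0,-0.2]],
])

```text
clock: 9.95
eef_pos: [448.0, -28.0, 401.6]
eef_rot: [-3.138, 0.005, -2.589]
wrist_force: [0.0, -0.0, 0.1]
finger_gap: 56.4
finger_force: 0.0
```

step_arm([
  [[0,0,0,0,0,0,-0.2],[0,0,0,0,0,0,-0.2],[0,0,0,0,0,0,-0.2]],
])

```text
clock: 10.25
eef_pos: [448.8, -27.5, 396.6]
eef_rot: [3.141, -0.001, -2.589]
wrist_force: [0.2, 0.2, -0.9]
finger_gap: 56.3
finger_force: 0.0
```

```bash
python3 k.py
python3 - <<'E'
from h import *
from cell import optics
b=optics.camera("side");P=cloud(b)
cu=(np.hypot(P[...,0]-549,P[...,1]-32)<60)&(P[...,2]>105)&(P[...,2]<125);print(P[cu].min(0),P[cu].max(0))
cv2.imwrite("pics/e.png",cv2.resize(b["frame"][110:260,110:310],(600,450))[:,:,::-1])
E
```

```text
side 175 [[456.1, -33.2, 76.7], [475.9, -16.1, 100.7]]
[465.3 -24.   99.4] 1.0411190921835973
wrist 761 [[452.2, -30.6, 84.1], [474.6, -8.4, 102.4]]
[464.  -18.8 101. ] 0.9899489289678733
[514.16744025   3.10377209 105.04385685] [573.41494081  63.08132584 116.13964746]
```

View pics/e.png

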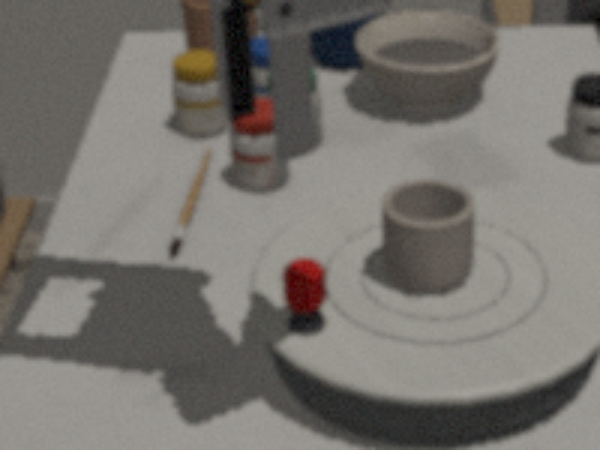

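The knob at (305,287) sits at its home height and the cup at (428,238) stands centred. The gripper is clear of everything.

```bash
python3 -c "
from cell import workorder
print(workorder.sign_off())"
```

```text
the job is handed in; nothing more can be done
None
```

I turned the wheel anticlockwise by about 0.99 rad and the pin dropped home in the next hole; the cup is still standing near the middle, the gripper is clear, and the job is handed in at about 10 s of the 48 s allowed (no verdict was shown).

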